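Press the glued badge with the block kept behind the tins

TASK

The green badge on the little sprung press has just been glued: fetch the red-handled press block that stands under the clear riser by first setting aside the tin in front of it, and with the block press the badge squarely down until the plate bottoms out, feeling for the stop and holding it there about a second without forcing it. Leave the block standing upright, centred on the badge with the plate sprung up again, put the tin back exactly where it stood, and leave the other tin, the glue bottle and the tape roll undisturbed.

Things in the scene. Friction and masses are not known exactly. Their poses are not given: they have to be found in the camera images.
- riser: Fixed desk riser of CLEAR acrylic, open front and back: board 220 x 340 mm, underside at 205 mm, top at 215 mm, on two side panels (10 mm thick, from 60 mm behind the front edge, outer faces at y = +-170 mm). Origin: on the table right below the middle of the board's front edge (grey strip); x points from that edge in under the board, away from the robot, y left along the edge, z up
- place_left (a point): Point on the table under the riser's front edge, at riser y = +85 mm: one of two places. One holds the press block, the other a glue bottle (which varies), each about 10 mm or less from the place and so half under the board: a gripper pointing straight down there hits the board, so lean the tool's upper end back towards the robot, 30 to 40 degrees from vertical. A tin stands about 100 mm in front of each place
- place_right (a point): The other place, at riser y = -85 mm. Tins can be set aside on the free table about 150 mm to the left (+y) of the left tin, or between the tins and the robot
- tin_blue_mid (a point): Centre, half-way up, of the blue lidded tin: upright round tin of 60 mm diameter (lid 62 mm, top 18 mm), 128 mm high, about 0.25 kg, z up. Stands in front of one of the two places (which varies)
- tin_yellow_mid (a point): Centre, half-way up, of the yellow lidded tin, otherwise like the blue one, standing in front of the other place
- block_mid (a point): Centre, half-way up (57.5 mm above its underside), of the press block: a wooden disc of 70 mm diameter, 22 mm thick, with an upright red round handle of 30 mm diameter rising from it to 115 mm above the underside; about 0.3 kg, z up along the handle. It is the same all round
- badge_top (a point): Centre of the top of the green badge (64 mm diameter, 4 mm thick) fixed on the press's sprung plate (aluminium disc, 90 mm diameter), 52 mm above the table when up; z up. The plate sinks straight down on springs in a fixed grey base 130 x 130 mm, 20 mm high, with a low pin (top 43 mm above the table) at each corner. Place and yaw of the press vary
- press_plate (a joint): How far the plate is pressed down, in m: 0 up, 0.014 bottomed out on its stop. The spring is preloaded: about 5 N starts it moving, about 12 N just bottoms it; the block's own weight does not sink it. 15 to 25 N is a good press; more than 40 N on the badge cracks it
- glue_mid (a point): Centre of the white glue bottle with an orange cap (52 mm diameter, 130 mm high), standing in the other place under the riser; leave it alone
- tape_mid (a point): Centre of a yellow tape roll lying flat (96 mm diameter, 30 mm high) beyond the press; leave it alone

How it is judged:
On the way, in this order (a step that is already met when the one before it is completed fails the run):
1. the tin in front of the block is set aside, at least 80 mm from where it stood, and stays upright (((distance of tin_blue_mid from where it was at the start of the episode above 0.08 m and distance of tin_yellow_mid from where it was at the start of the episode below 0.02 m) or (distance of tin_yellow_mid from where it was at the start of the episode above 0.08 m and distance of tin_blue_mid from where it was at the start of the episode below 0.02 m)) and angle between each of tin_blue_mid, tin_yellow_mid's own z axis and vertical below 0.1 rad and distance of block_mid from where it was at the start of the episode below 0.02 m and horizontal distance between each of tin_blue_mid, tin_yellow_mid and block_mid above 0.13 m), for 0.2 s.
2. the block is taken out from under the riser, to 50 mm or more in front of its front edge (x of block_mid in the frame of riser below -0.05 m), for 0.1 s.
3. with the block on the badge, centred within 15 mm and upright within 4 degrees, the plate is held bottomed out (13 mm or more) for 0.5 s (value of joint press_plate above 0.013 m and horizontal distance between block_mid and badge_top below 0.015 m and angle between block_mid's own z axis and vertical below 0.07 rad and z of block_mid in the frame of badge_top below 0.062 m and contact force between block and press_plate above 8 N), for 0.5 s.
At the end, for the whole second after the job is handed in: The block stands still and released on the badge, upright within 4 degrees and centred within 15 mm, with the plate sprung up again (within 3 mm); both tins stand upright within 15 mm of where they stood at the start; everything at rest (horizontal distance between block_mid and badge_top below 0.015 m and angle between each of block_mid, tin_blue_mid, tin_yellow_mid's own z axis and vertical below 0.07 rad and z of block_mid in the frame of badge_top between 0.053 and 0.062 m and value of joint press_plate below 0.003 m and distance of each of tin_blue_mid, tin_yellow_mid from where it was at the start of the episode below 0.015 m and linear speed of each of block, tin_blue, tin_yellow below 0.02 m/s); the robot touches nothing.
It fails at once if a bystander (glue bottle or tape roll) is moved by more than 25 mm (distance of any of glue_mid, tape_mid from where it was at the start of the episode above 0.025 m).
It fails at once if a tin or the block is tipped by more than 35 degrees (angle between any of tin_blue_mid, tin_yellow_mid, block_mid's own z axis and vertical above 0.6 rad).
It fails at once if the badge is pressed with more than 40 N (contact force between anything else and press_plate above 40 N).
It also fails if it takes over 70 s, if anything falls off the work surface, if the arm or the gripper's body presses on something with over 40 N, if the wrist force passes 120 N, or if a joint passes its speed limit or range.

ROBOT

A 6-joint arm with a two-finger parallel gripper is mounted at the origin on the work surface. World frame = base frame: x ahead of the robot, y to its left, z up, the work surface at z = 0. Lengths are in m, angles in rad, forces in N, time in s.
With the tool pointing down it reaches from about 0.35 to 0.85 m from the base axis. Payload 8.1 kg.
Tool frame: the origin (TCP) lies midway between the tips of the shut fingers; the grasp point (between the pads) lies 19 mm behind it (robot.grip_point_offset is the distance from the TCP to the grasp point, in m); z points along the fingers, y is the line along which they close (so a half turn about z gives the same grasp; the last joint's range is limited). The gripper opens to 93 mm and grips with 3 to 60 N. Pads are 15 mm wide; open, the fingers measure 128 mm over their backs; the gripper's body (75 mm by 188 mm) begins 65 mm behind the grasp point.
Start: joints at [-1.319, 0.13, 1.488, -0, 1.523, -0.085], TCP at [0.198, -0.566, 0.219] pointing down, gripper open.
Joint ranges: [-2.96, 2.96], [-0.89, 2.26], [0.02, 2.5], [-1.34, 4.48], [0, 2.73], [-2.66, 2.66]. Speed limits (rad/s): [2.39, 2.39, 2.79, 3.14, 3.14, 3.14].

INTERFACE

Orientations are given as a rotation vector (axis times angle).
In Python, from plant import robot, read_camera, job gives the robot as it stands.
- The arm moves only by the shell command python3 -m inch 'ROWS' [FORCE]. ROWS is JSON, one flat list of numbers, 5 for each row, row after row: the shift along the world's x, y, z in mm, then the turn about the world's z in degrees, then the opening in per cent of the stroke, from 0 (shut) to 100 (fully open). In form: [dx, dy, dz, yaw, hand, dx, dy, dz, yaw, hand, ...]. A call has 1 to 10 rows; each row is the pose to reach, as a shift and turn from the pose commanded when the call began; what a row does not reach only later rows make up. A row lasts 1/12 s, in which the tool goes at most 41.7 mm and 7.16 degrees, less where a joint would pass 70% of its speed; a pose out of reach is approached as far as the arm can. A call with a gripper value outside its range is refused whole. The fingers move at their own pace and stop on an object; FORCE is the grip in N (left out, the last holds). Time passes only in rows, so rows that repeat a pose let the fingers close. It gives the time, the measured TCP pose, the force, the opening and the grip force at its end, in the units of the state.
- robot.read_state(): the state, without advancing time (a new reading comes with each control period).
- read_camera(name): name is "scene" or "side" or "wrist"; returns a dict with "image" (480x640x3 uint8, blue, green, red), "K" (3x3 intrinsics, pixels), "extrinsics" (4x4, takes a point from world to camera coordinates); the wrist camera has in their place "mount" (4x4, takes a point from camera to tool coordinates, whose origin is the TCP and whose axes are the flange's). Camera axes: x right, y down, z forward; pixel columns grow to the right and rows downward; lengths in m; the calibration is good to about 2 mm. The wrist camera is an equidistant fisheye: a pixel r from the principal point sees the ray r / f radians off the axis. A picture is of the moment at which its call begins: read the wrist's pose just before it. There is no depth.
- job.close_job(): hands the job in; it is judged then, once.
The state is a dict: "t": time; "q": joint angles; "dq": joint speeds; "joint_torque": joint torques, N m; "tool_pos": TCP position; "orientation": TCP orientation; "force": force on the tool from outside, world axes, zero at the start; "wrist_torque": the same for the moment, N m; "opening": finger opening in m; "gripper_force": force on a finger pad.
Only numpy, scipy, OpenCV 4.12 (cv2) and the standard library are available. Lean on these libraries where they do the work, as an engineer would, in place of code of your own. Each camera call takes 0.05 s, during which the arm holds its last target. There are 200 camera calls.

## Working session

There is one attempt and no reset: what is moved stays moved. The work goes in short steps, Python scripts to look and compute and a shell command to move; the robot and the scene stay as the last step left them, time stands still between calls to the robot, and variables do not carry over. Pictures are saved under pics/ and viewed, at most 10 in all, crops included, and the job is handed in when it is done.

```bash
ls -la; mkdir -p pics; python3 -m inch --help 2>&1 | head -40; cat > h.py <<'E'
import numpy as np,cv2
from plant import robot,read_camera
def ray(c,u,v):
    d=np.linalg.inv(c["K"])@[u,v,1]; E=np.array(c["extrinsics"]); R=E[:3,:3]
    return -R.T@E[:3,3], R.T@d
def onz(c,u,v,z):
    o,d=ray(c,u,v); return o+d*(z-o[2])/d[2]
def proj(c,p):
    E=np.array(c["extrinsics"]); q=c["K"]@(E[:3,:3]@p+E[:3,3]); return q[:2]/q[2]
E
python3 - <<'E'
from h import *
for n in("scene","side"):
    c=read_camera(n); cv2.imwrite(f"pics/{n}0.png",c["image"]); print(n,np.round(ray(c,320,240),3))
s=robot.read_state(); print({k:np.round(v,3) for k,v in s.items()}); print([a for a in dir(robot) if a[0]!='_'])
E
```

```text
total 12
drwxr-xr-x  3 agent agent 4096 Dec  1 12:31 .
drwxr-xr-x 23 root  root  4096 Dec  1 12:31 ..
drwxr-xr-x  2 agent agent 4096 Dec  1 12:31 pics
invalid input: not JSON, or not a number
scene [[ 0.482 -0.535  0.815]
 [ 0.065  0.506 -0.86 ]]
side [[ 0.396 -0.934  0.726]
 [ 0.14   0.772 -0.621]]
{'t': np.float64(0.1), 'q': array([-1.319,  0.131,  1.489,  0.   ,  1.523, -0.085]), 'dq': array([ 0.001, -0.   , -0.002, -0.   , -0.001,  0.001]), 'joint_torque': array([ 1.0000e-03, -5.6134e+01, -4.9310e+01,  7.7000e-02,  2.9000e-02,
       -0.0000e+00]), 'tool_pos': array([ 0.198, -0.566,  0.218]), 'orientation': array([-3.096, -0.526,  0.   ]), 'force': array([-0.517, -0.237, -0.613]), 'wrist_torque': array([ 0.021, -0.011,  0.01 ]), 'gripper_force': np.float64(0.0), 'opening': np.float64(0.093)}
['IKError', 'grip_point_offset', 'read_state']
```

View pics/scene0.png

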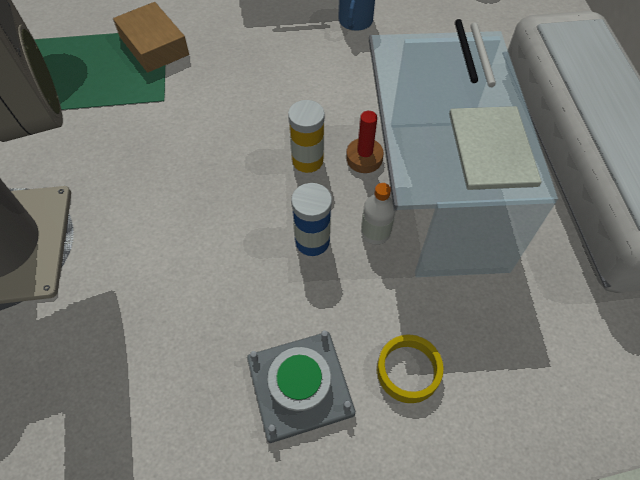

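View pics/side0.png

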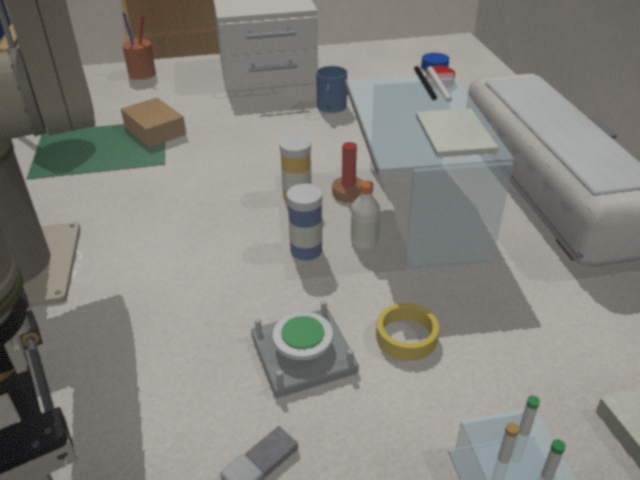

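```bash
cat > loc.py <<'E'
from h import *
def blobs(c,lo,hi,roi=None):
    h=cv2.cvtColor(c["image"],cv2.COLOR_BGR2HSV); m=cv2.inRange(h,lo,hi)
    if roi: k=np.zeros_like(m); k[roi[1]:roi[3],roi[0]:roi[2]]=255; m&=k
    return m
def cen(m):
    n,l,s,ct=cv2.connectedComponentsWithStats(m); i=1+np.argmax(s[1:,4]); return ct[i],s[i]
E
python3 - <<'E'
from loc import *
a=read_camera("scene");b=read_camera("side")
def tri(p,q):
    o1,d1=ray(a,*p);o2,d2=ray(b,*q)
    s=np.linalg.lstsq(np.c_[d1,-d2],o2-o1,rcond=None)[0]; x,y=o1+s[0]*d1,o2+s[1]*d2
    return (x+y)/2,np.linalg.norm(x-y)
# badge
for c in(a,b):
    p,s=cen(blobs(c,(50,120,60),(75,255,255),(220,300,380,420))); print("badge",p,s,onz(c,*p,.052))
# handle red
for c,r in((a,(340,95,395,170)),(b,(330,130,370,190))):
    m=blobs(c,(0,190,70),(4,255,255),r)|blobs(c,(176,150,70),(180,255,255),r);p,s=cen(m); print("red",p,s, onz(c,*p,.068))
print("edge",onz(a,372,36,.215),onz(a,388,205,.215),onz(b,349,79,.215),onz(b,383,168,.215))
# lid
for n,c,rs in(("scene",a,((286,98,328,130),(290,182,334,215))),("side",b,((278,134,315,158),(286,182,326,212)))):
    for r in rs:
        x0,y0,x1,y1=r; cv2.imwrite(f"pics/l_{n}_{x0}.png",c["image"][y0:y1,x0:x1])
A=cv2.resize(a["image"][80:260,270:420],None,fx=3,fy=3,interpolation=0); B=cv2.resize(b["image"][125:275,265:395],None,fx=2.5,fy=2.5,interpolation=0)
o=np.zeros((540,780,3),np.uint8); o[:540,:450]=A; o[:375,450:775]=B; cv2.imwrite("pics/z.png",o)
E
```

```text
badge [298.81759794 376.8330122 ] [ 277  355   45   45 1557] [ 0.48231661 -0.30331735  0.052     ]Traceback (most recent call last):
  File "<stdin>", line 9, in <module>
  File "loc.py", line 7, in cen
    n,l,s,ct=cv2.connectedComponentsWithStats(m); i=1+np.argmax(s[1:,4]); return ct[i],s[i]
                                                      ~~~~~~~~~^^^^^^^^^
    return _wrapfunc(a, 'argmax', axis=axis, out=out, **kwds)
    return bound(*args, **kwds)
ValueError: attempt to get argmax of an empty sequence
```

```bash

python3 - <<'E'
from loc import *
a=read_camera("scene");b=read_camera("side")
for c in(a,b):
    p,s=cen(blobs(c,(45,80,40),(90,255,255),(220,300,380,420))); print("badge",p,s,onz(c,*p,.052))
for c,r in((a,(340,95,395,170)),(b,(335,130,365,190))):
    m=blobs(c,(0,170,70),(4,255,255),r)|blobs(c,(172,120,60),(180,255,255),r);p,s=cen(m); print("red",p,s, onz(c,*p,.068))
print("edge",onz(a,372,36,.215),onz(a,388,205,.215),onz(b,349,79,.215),onz(b,383,168,.215))
A=cv2.resize(a["image"][80:260,270:420],None,fx=3,fy=3,interpolation=0); B=cv2.resize(b["image"][125:275,265:395],None,fx=2.5,fy=2.5,interpolation=0)
o=np.zeros((540,780,3),np.uint8); o[:540,:450]=A; o[:375,450:775]=B; cv2.imwrite("pics/z.png",o)
E
```

```text
badge [298.87892095 376.81242158] [ 277  355   45   45 1594] [ 0.48240462 -0.30329929  0.052     ]
badge [302.31878173 331.85888325] [282 317  41  31 985] [ 0.48153933 -0.30481129  0.052     ]
red [366.19791667 132.74826389] [358 111  19  46 576] [0.64792169 0.11546315 0.068     ]
red [350.5 158. ] [350 158   2   1   2] [0.65682808 0.13844039 0.068     ]
edge [0.65975686 0.19258019 0.215     ] [ 0.62269568 -0.14002695  0.215     ] [0.66439907 0.19618489 0.215     ] [ 0.64099691 -0.14113475  0.215     ]
```

View pics/z.png

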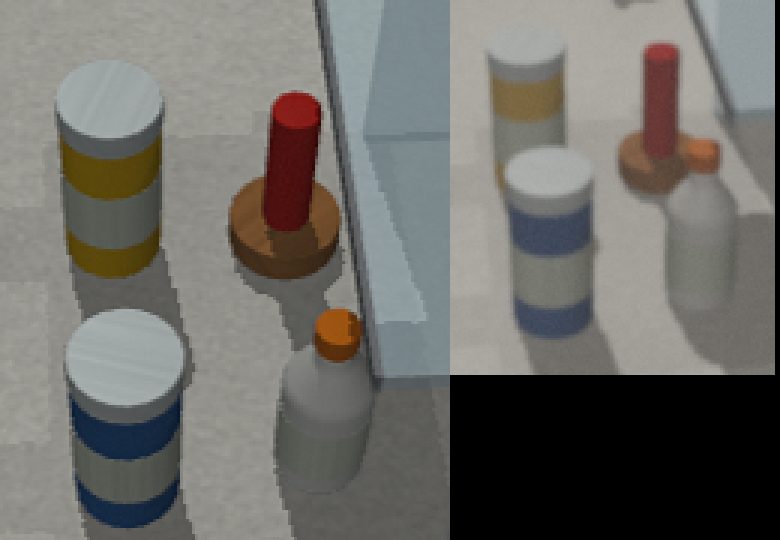

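```bash

python3 - <<'E'
from loc import *
a=read_camera("scene");b=read_camera("side")
s=lambda x,y:(270+x/3,80+y/3); d=lambda x,y:(265+(x-450)/2.5,125+y/2.5)
P=lambda n,c,p,z:print(n,np.round(onz(c,*p,z),4))
P("Y",a,s(109,100),.128);P("Y",b,d(528,46),.128)
P("B",a,s(125,356),.128);P("B",b,d(550,165),.128)
P("H",a,s(296,108),.115);P("H",b,d(661,50),.115)
P("H",a,s(288,220),.022);P("H",b,d(657,150),.022)
P("cap",a,s(338,318),.13)
for z in(.205,.215):
  for p in((371,36),(374,36),(390.7,205),(396.7,205)): P("e%g"%z,a,p,z)
  for p in(d(690,0),d(720,110),d(733,110)): P("es%g"%z,b,p,z)
c=read_camera("wrist"); cv2.imwrite("pics/w0.png",c["image"]); print(c["mount"],c["K"])
h=cv2.resize(b["image"][60:190,330:530],None,fx=4,fy=4,interpolation=0);cv2.imwrite("pics/e.png",h)
E
```

```text
Y [0.5415 0.118  0.128 ]
Y [0.5423 0.1163 0.128 ]
B [ 0.5301 -0.0571  0.128 ]
B [ 0.531  -0.0509  0.128 ]
H [0.648  0.1114 0.115 ]
H [0.6473 0.1108 0.115 ]
H [0.6493 0.1059 0.022 ]
H [0.6452 0.1094 0.022 ]
cap [ 0.6412 -0.0483  0.13  ]
e0.205 [0.6611 0.2049 0.205 ]
e0.205 [0.666  0.2043 0.205 ]
e0.205 [ 0.6286 -0.1339  0.205 ]
e0.205 [ 0.6366 -0.1349  0.205 ]
es0.205 [0.6463 0.0218 0.205 ]
es0.205 [ 0.6296 -0.1252  0.205 ]
es0.205 [ 0.6376 -0.1269  0.205 ]
e0.215 [0.6581 0.1928 0.215 ]
e0.215 [0.663  0.1922 0.215 ]
e0.215 [ 0.6262 -0.1405  0.215 ]
e0.215 [ 0.6341 -0.1414  0.215 ]
es0.215 [0.6414 0.0034 0.215 ]
es0.215 [ 0.6251 -0.1408  0.215 ]
es0.215 [ 0.6329 -0.1424  0.215 ]
[[ 4.00428590e-06 -9.68242717e-01 -2.50012081e-01  6.87815631e-02]
 [ 1.00000000e+00  9.62355440e-06 -2.12535752e-05 -3.99962201e-04]
 [ 2.29846243e-05 -2.50012081e-01  9.68242717e-01 -1.67063572e-01]
 [ 0.00000000e+00  0.00000000e+00  0.00000000e+00  1.00000000e+00]] [[371.64829954   0.         318.91931791]
 [  0.         371.64829954 241.02744535]
 [  0.           0.           1.        ]]
```

View pics/e.png

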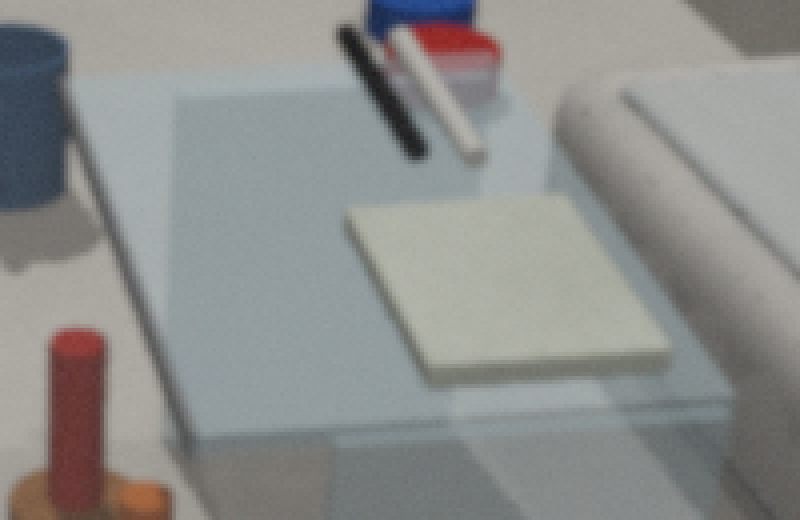

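```bash
python3 -m inch '[172,341,20,70,100,172,341,20,70,100,172,341,20,70,100,172,341,20,70,100,172,341,20,70,100,172,341,20,70,100,172,341,20,70,100,172,341,20,70,100,172,341,20,70,100,172,341,20,70,100]' 15
```

```text
t: 1.28
tool_pos: [0.3726, -0.2205, 0.2395]
orientation: [2.222, 2.219, 0.004]
force: [-0.2, -0.8, -0.1]
opening: 0.0929
gripper_force: 0.0
```

```bash
python3 -m inch '[170,338,0,85,100,170,338,0,85,100,170,338,0,85,100,170,338,0,85,100,170,338,0,85,100,170,338,0,85,100,170,338,0,85,100,170,338,0,85,100,170,338,0,85,100,170,338,0,85,100]'; python3 - <<'E'
from loc import *
s=robot.read_state(); c=read_camera("wrist"); cv2.imwrite("pics/w1.png",c["image"])
from scipy.spatial.transform import Rotation as R
x=R.from_rotvec(s["orientation"]).as_matrix(); print(s["tool_pos"],np.degrees(np.arctan2(x[1,0],x[0,0])),x[:,2])
E
```

```text
t: 2.12
tool_pos: [0.5416, 0.1186, 0.2378]
orientation: [-0.504, -3.1, -0.004]
force: [0.2, 0.5, 0.4]
opening: 0.0929
gripper_force: 0.0
[0.54158637 0.1185652  0.23780701] 161.5205987652948 [-2.51735801e-04  2.30300957e-03 -9.99997316e-01]
```

View pics/w1.png

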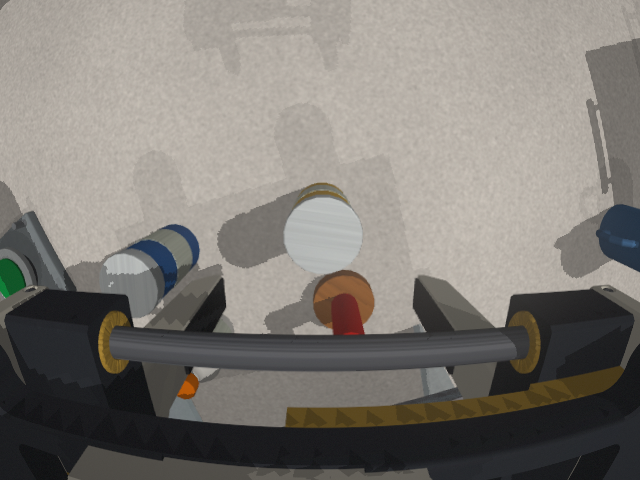

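```bash
python3 -m inch '[0,0,-40,13,100,0,0,-80,13,100,0,0,-120,13,100,0,0,-145,13,100,0,0,-168,13,100,0,0,-168,13,100,0,0,-168,13,20,0,0,-168,13,20,0,0,-168,13,20,0,0,-168,13,20]' 15;  python3 -m inch '[0,0,0,0,20,0,0,0,0,20,0,0,0,0,20]' 15
```

```text
t: 3.0
tool_pos: [0.5422, 0.1131, 0.0733]
orientation: [0.168, 3.133, 0.002]
force: [0.6, 4.0, 2.7]
opening: 0.0709
gripper_force: 1.4
t: 3.25
tool_pos: [0.5417, 0.1136, 0.0724]
orientation: [0.166, 3.134, 0.003]
force: [0.8, 4.1, 6.2]
opening: 0.0639
gripper_force: 14.8
```

```bash
python3 -m inch '[0,0,15,0,20,0,0,30,0,20,3,30,30,0,20,6,60,30,0,20,9,90,30,0,20,12,120,30,0,20,14,150,30,0,20,14,150,30,0,20,14,150,15,0,20,14,150,2,0,20]' 15;  python3 -m inch '[0,0,-2,0,20,0,0,-2,0,20,0,0,-2,0,20]' 15
```

```text
t: 4.08
tool_pos: [0.5543, 0.263, 0.0721]
orientation: [0.165, 3.137, -0.001]
force: [-3.2, 7.4, 19.4]
opening: 0.0613
gripper_force: 15.0
t: 4.33
tool_pos: [0.5536, 0.2618, 0.0696]
orientation: [-0.167, -3.136, 0.002]
force: [-0.5, 0.3, -3.9]
opening: 0.0617
gripper_force: 15.0
```

```bash
python3 -m inch '[0,0,0,0,100,0,0,0,0,100,0,0,0,0,100,0,0,0,0,100,0,0,35,0,100,0,0,70,0,100,0,0,105,0,100,0,0,120,0,100,0,0,120,0,100]';  python3 - <<'E'
from loc import *
a=read_camera("scene"); b=read_camera("side"); cv2.imwrite("pics/s2.png",np.hstack([a["image"][40:300,230:450],b["image"][80:340,250:430]]))
c=read_camera("wrist"); cv2.imwrite("pics/w2.png",c["image"])
E
```

```text
t: 5.08
tool_pos: [0.5572, 0.2637, 0.1971]
orientation: [0.166, 3.128, 0.006]
force: [1.2, 0.2, -0.2]
opening: 0.0932
gripper_force: 0.0
```

View pics/s2.png

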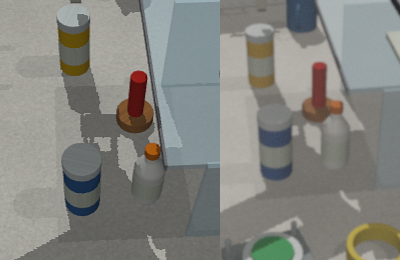

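```bash
python3 -m inch '[0,0,40,0,100,0,0,80,0,100,0,0,120,0,100,30,-10,150,0,100,70,-20,150,0,100,110,-30,150,0,100,150,-40,150,0,100,190,-50,150,0,100,230,-60,150,0,100,270,-70,150,0,100]';  python3 -m inch '[40,-10,0,0,100,80,-20,0,0,100,120,-30,0,0,100,160,-40,0,0,100,200,-50,0,0,100,240,-60,0,0,100,240,-60,0,0,100]'; python3 -c "
from h import *
print(np.round(robot.read_state()['q'],3))"
```

```text
t: 6.07
tool_pos: [0.7902, 0.2017, 0.3382]
orientation: [-0.169, -3.131, 0.003]
force: [0.6, -0.2, 0.8]
opening: 0.093
gripper_force: 0.0
t: 6.65
tool_pos: [0.8592, 0.1382, 0.2973]
orientation: [0.165, 3.095, 0.014]
force: [-0.4, 0.0, 0.4]
opening: 0.093
gripper_force: 0.0
[ 0.1    1.095  0.022  0.002  1.981 -1.364]
```

```bash
python3 -m inch '[-40,0,0,0,100,-80,0,0,0,100,-120,0,0,0,100,-160,0,0,0,100,-160,0,0,0,100]'; python3 -c "
from h import *
print(np.round(robot.read_state()['q'],3))"
```

```text
t: 7.07
tool_pos: [0.7508, 0.1397, 0.3002]
orientation: [0.164, 3.094, 0.014]
force: [-0.2, -1.2, 0.5]
opening: 0.0932
gripper_force: 0.0
[ 0.116  0.541  0.842  0.002  1.714 -1.348]
```

```bash
python3 -m inch '[40,0,20,6,100,80,0,20,12,100,120,0,20,12,100,160,0,20,12,100]'|sed -n 2,3p; for i in 1; do python3 -m inch '[60,7,0,0,100]'|sed -n 2,3p; python3 -m inch '[60,7,0,0,100]'|sed -n 2,3p; python3 -m inch '[60,7,0,0,100]'|sed -n 2,3p; python3 -m inch '[60,7,0,0,100]'|sed -n 2,3p; python3 -m inch '[60,7,0,0,100,120,14,0,0,100,180,21,0,0,100]'|sed -n 2,3p; done; python3 -c "
from h import *
print(np.round(robot.read_state()['q'],3))"
```

```text
tool_pos: [0.8415, 0.14, 0.3227]
orientation: [-0.133, 3.091, 0.02]
tool_pos: [0.863, 0.141, 0.3151]
orientation: [-0.131, 3.066, 0.024]
tool_pos: [0.8743, 0.1416, 0.2827]
orientation: [-0.129, 3.071, 0.026]
tool_pos: [0.8926, 0.1427, 0.2784]
orientation: [-0.127, 3.029, 0.032]
tool_pos: [0.9093, 0.1438, 0.2753]
orientation: [-0.126, 2.991, 0.037]
tool_pos: [0.935, 0.1441, 0.251]
orientation: [-0.123, 2.949, 0.043]
[ 0.091  1.156  0.022  0.02   1.772 -1.558]
```

```bash
python3 -m inch '[20,2,36,0,100]'|sed -n 2,3p; python3 -m inch '[40,4,25,0,100]'|sed -n 2,3p; python3 -m inch '[50,5,15,0,100]'|sed -n 2,3p; python3 -m inch '[50,5,15,0,100]'|sed -n 2,3p;python3 -m inch '[50,5,15,0,100]'|sed -n 2,3p;python3 -m inch '[50,5,15,0,100]'|sed -n 2,3p;python3 -m inch '[50,5,15,0,100]'|sed -n 2,3p;python3 -m inch '[50,5,15,0,100]'|sed -n 2,3p; python3 -c "
from h import *
print(np.round(robot.read_state()['q'],3))"
```

```text
tool_pos: [0.9318, 0.1428, 0.2652]
orientation: [-0.123, 2.944, 0.046]
tool_pos: [0.9411, 0.1426, 0.2902]
orientation: [-0.121, 2.898, 0.051]
tool_pos: [0.954, 0.1425, 0.2958]
orientation: [-0.119, 2.862, 0.055]
tool_pos: [0.9664, 0.1424, 0.2953]
orientation: [-0.118, 2.832, 0.059]
tool_pos: [0.9783, 0.1424, 0.2956]
orientation: [-0.116, 2.803, 0.063]
tool_pos: [0.9902, 0.1425, 0.2964]
orientation: [-0.115, 2.773, 0.067]
tool_pos: [1.0021, 0.1426, 0.2977]
orientation: [-0.113, 2.742, 0.07]
tool_pos: [1.0138, 0.1428, 0.2992]
orientation: [-0.112, 2.712, 0.074]
[ 0.076  1.132  0.022  0.037  1.559 -1.569]
```

```bash
python3 -m inch '[50,5,15,0,100]'|sed -n 2,3p;python3 -m inch '[50,5,15,0,100]'|sed -n 2,3p;python3 -m inch '[50,5,15,0,100]'|sed -n 2,3p;python3 -m inch '[50,5,15,0,100]'|sed -n 2,3p; python3 -m inch '[-40,0,15,0,100,-80,0,30,0,100,-120,0,30,0,100]'; python3 -c "
from h import *
from scipy.spatial.transform import Rotation as R
s=robot.read_state();print(np.round(s['q'],3)); print(R.from_rotvec(s['orientation']).as_matrix().round(3))"
```

```text
tool_pos: [1.0255, 0.1429, 0.3008]
orientation: [-0.11, 2.682, 0.077]
tool_pos: [1.037, 0.1432, 0.3025]
orientation: [-0.108, 2.652, 0.08]
tool_pos: [1.0484, 0.1434, 0.3045]
orientation: [-0.107, 2.621, 0.083]
tool_pos: [1.0597, 0.1437, 0.3064]
orientation: [-0.105, 2.591, 0.086]
t: 9.23
tool_pos: [1.0074, 0.1439, 0.3238]
orientation: [-0.105, 2.595, 0.086]
force: [1.6, -0.1, 2.4]
opening: 0.0928
gripper_force: 0.0
[ 0.076  0.812  0.515  0.045  1.269 -1.578]
[[-0.853 -0.092  0.514]
 [-0.058  0.995  0.082]
 [-0.519  0.04  -0.854]]
```

```bash
python3 -m inch '[-40,0,0,-6,100,-80,0,0,-12,100,-120,0,0,-12,100,-160,0,0,-12,100,-200,-5,0,-12,100,-240,-10,0,-12,100,-280,-15,0,-12,100,-320,-20,0,-12,100,-360,-25,0,-12,100,-400,-25,0,-12,100]'; python3 -m inch '[-40,0,0,0,100,-80,0,0,0,100,-80,0,0,0,100,-80,0,0,0,100]'; python3 -c "
from h import *
from scipy.spatial.transform import Rotation as R
s=robot.read_state();print(np.round(s['q'],3)); print(R.from_rotvec(s['orientation']).as_matrix().round(3))"
```

```text
t: 10.07
tool_pos: [0.6112, 0.1188, 0.3267]
orientation: [0.167, 2.585, 0.012]
force: [-0.1, -0.2, 1.6]
opening: 0.0931
gripper_force: 0.0
t: 10.4
tool_pos: [0.5319, 0.1198, 0.3283]
orientation: [0.165, 2.582, 0.014]
force: [0.9, -0.4, 0.1]
opening: 0.093
gripper_force: 0.0
[ 0.225 -0.581  2.    -0.152  1.188 -1.2  ]
[[-0.843  0.115  0.526]
 [ 0.121  0.992 -0.024]
 [-0.524  0.044 -0.85 ]]
```

```bash
python3 -m inch '[0,0,-40,0,100,0,0,-80,0,100,0,0,-120,0,100,0,0,-160,0,100,0,0,-200,0,100,0,-3,-240,0,100,0,-6,-268,0,100,0,-6,-268,0,100,0,-6,-268,0,100]'; python3 - <<'E'
from loc import *
from scipy.spatial.transform import Rotation as R
s=robot.read_state();print(np.round(s['q'],3)); print(R.from_rotvec(s['orientation']).as_matrix().round(3))
c=read_camera("scene");w=read_camera("wrist");b=read_camera("side")
i=np.zeros((480,800,3),np.uint8); i[:,:300]=c["image"][20:500,200:500][:480] if 0 else np.vstack([c["image"][20:260,200:500],b["image"][60:300,200:500]]); i[:,300:]=cv2.resize(w["image"],(500,480)); cv2.imwrite("pics/p3.png",i)
E
```

```text
t: 11.15
tool_pos: [0.5321, 0.1129, 0.0545]
orientation: [0.167, 2.594, 0.009]
force: [0.3, 0.7, -0.3]
opening: 0.0929
gripper_force: 0.0
[ 0.206 -0.331  2.338 -0.229  0.62  -1.084]
[[-0.849  0.117  0.515]
 [ 0.121  0.992 -0.027]
 [-0.515  0.039 -0.857]]
```

View pics/p3.png

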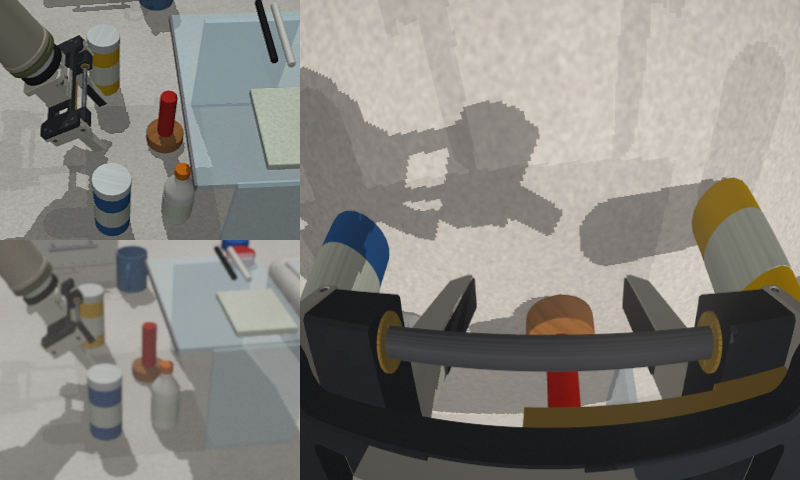

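```bash
python3 -m inch '[30,-1,4,0,100,60,-2,4,0,100,85,-3,4,0,100,105,-3,4,0,100,125,-3,4,0,100,125,-3,4,0,100,125,-3,4,0,100]'|sed -n 2,4p; python3 -m inch '[0,0,0,0,0,0,0,0,0,0,0,0,0,0,0,0,0,0,0,0,0,0,0,0,0,0,0,0,0,0,0,0,0,0,0,0,0,0,0,0]' 25; python3 - <<'E'
from loc import *
w=read_camera("wrist");b=read_camera("side");c=read_camera("scene")
i=np.vstack([c["image"][20:260,200:500],b["image"][60:300,200:500]]);cv2.imwrite("pics/p4.png",np.hstack([i,cv2.resize(w["image"],(500,480))]))
E
```

```text
tool_pos: [0.6599, 0.1105, 0.0627]
orientation: [0.167, 2.587, 0.011]
force: [-0.4, 0.3, 0.0]
t: 12.55
tool_pos: [0.6571, 0.1103, 0.0594]
orientation: [0.166, 2.591, 0.01]
force: [0.5, -0.7, 0.6]
opening: 0.0444
gripper_force: 0.0
```

View pics/p4.png

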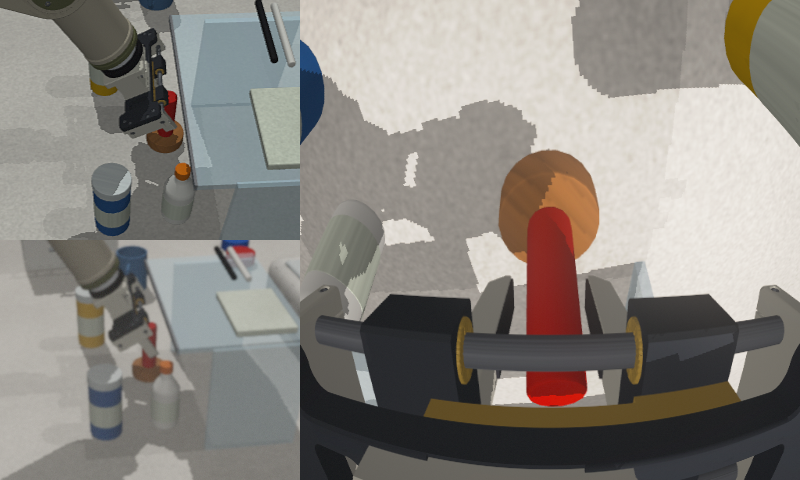

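```bash
python3 -m inch '[0,0,0,0,0,0,0,0,0,0,0,0,0,0,0,0,0,0,0,0,0,0,0,0,0]' 40|tail -5;  python3 -m inch '[0,0,5,0,0,0,0,10,0,0,-10,1,15,0,0,-30,3,18,0,0,-55,5,18,0,0,-80,7,18,0,0,-105,7,18,0,0,-120,7,18,0,0,-120,7,18,0,0]'
```

```text
tool_pos: [0.6574, 0.1102, 0.0597]
orientation: [0.166, 2.591, 0.01]
force: [-1.0, 0.1, 2.0]
opening: 0.0293
gripper_force: 39.9
t: 13.87
tool_pos: [0.5335, 0.1171, 0.0753]
orientation: [0.166, 2.596, 0.009]
force: [0.0, -0.4, -4.7]
opening: 0.0294
gripper_force: 39.9
```

```bash
python3 -m inch '[0,0,40,0,0,0,0,80,0,0,0,0,120,0,0,-5,-20,155,0,0,-10,-60,165,-7,0,-15,-100,165,-14,0,-20,-140,165,-21,0,-24,-180,165,-28,0,-28,-220,165,-35,0,-32,-260,165,-42,0]' |sed -n 2,4p;  python3 -m inch '[-4,-40,-20,-1,0,-8,-80,-40,-1,0,-12,-120,-60,-1,0,-12,-150,-70,-1,0,-12,-168,-75,-1,0,-12,-168,-75,-1,0,-12,-168,-75,-1,0]'; python3 - <<'E'
from loc import *
w=read_camera("wrist");b=read_camera("side");c=read_camera("scene")
i=np.vstack([c["image"][220:460,180:480],b["image"][180:420,170:470]]);cv2.imwrite("pics/p5.png",np.hstack([i,cv2.resize(w["image"],(500,480))]))
from scipy.spatial.transform import Rotation as R
s=robot.read_state();print(s["tool_pos"],np.round(s['q'],3)); print(R.from_rotvec(s['orientation']).as_matrix().round(3))
E
```

```text
tool_pos: [0.5048, -0.1444, 0.2428]
orientation: [1.1, 2.376, -0.254]
force: [0.8, 0.2, -3.4]
t: 15.28
tool_pos: [0.4922, -0.3118, 0.1664]
orientation: [1.119, 2.372, -0.259]
force: [0.2, 0.4, -2.8]
opening: 0.0298
gripper_force: 40.0
[ 0.49376591 -0.3100725   0.16797952] [-0.573 -0.384  2.153 -0.156  0.844 -1.194]
[[-0.538  0.762  0.362]
 [ 0.666  0.647 -0.372]
 [-0.517  0.041 -0.855]]
```

View pics/p5.png

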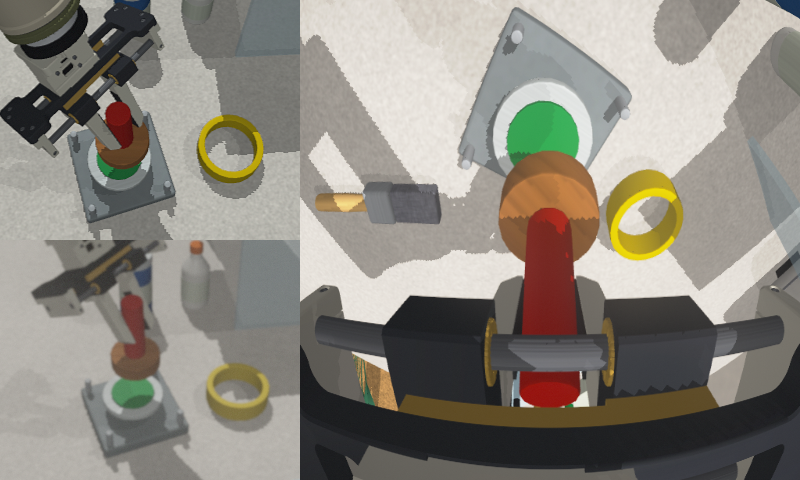

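```bash
cat > blk.py <<'E'
from loc import *
from scipy.spatial.transform import Rotation as R
from scipy.optimize import least_squares
def meas(dz0=None):
    s=robot.read_state(); t=np.array(s["tool_pos"]); zt=R.from_rotvec(s["orientation"]).as_matrix()[:,2]
    g=t-.019*zt; und=t[2]-.0597; 
    print("TCP",t.round(4),"grip xy",g.round(4))
    obs=[]
    for n in("scene","side"):
        c=read_camera(n); img=c["image"]
        h=cv2.cvtColor(img,cv2.COLOR_BGR2HSV)
        d=cv2.inRange(h,(5,90,40),(17,255,255)); r=cv2.inRange(h,(0,130,50),(4,255,255))|cv2.inRange(h,(172,130,50),(180,255,255))
        for m,z,k in((d,und+.011,"disc"),(r,und+.105,"hand")):
            u,v=proj(c,np.array([g[0],g[1],z])); q=np.zeros_like(m); q[int(v)-35:int(v)+35,int(u)-40:int(u)+40]=255; m=m&q
            p,st=cen(m)
            if k=="hand":  # top part only: width at top 12 rows
                st0=st[1]; m[st0+12:]=0; p,st=cen(m)
            uc=st[0]+(st[2]-1)/2
            print(n,k,"pred",u.round(1),v.round(1),"seen u",uc,"box",st)
            obs.append((c,k,z,uc))
    for k in("disc","hand"):
        O=[o for o in obs if o[1]==k]; z=O[0][2]
        x=least_squares(lambda x:[proj(o[0],np.array([*x,z]))[0]-o[3] for o in O],g[:2]).x
        print(k,x.round(4),"minus grip",(x-g[:2]).round(4))
if __name__=="__main__": meas()
E
python3 blk.py
```

```text
TCP [ 0.4938 -0.3101  0.168 ] grip xy [ 0.4869 -0.303   0.1842]
scene disc pred 300.7 360.7 seen u 301.5 box [ 275  342   54   47 1207]
scene hand pred 298.4 334.2 seen u 298.0 box [286 321  25  12 222]
side disc pred 304.5 297.3 seen u 305.0 box [282 277  47  41 929]
side hand pred 302.6 245.3 seen u 302.0 box [293 234  19  12 182]
disc [ 0.4884 -0.2984] minus grip [0.0015 0.0046]
hand [ 0.4869 -0.2981] minus grip [0.     0.0049]
```

```bash
python3 -m inch '[-5,-2,-15,0,0,-5,-2,-35,0,0,-5,-2,-47,0,0,-5,-2,-47,0,0,-5,-2,-47,0,0]' 60; python3 blk.py; python3 - <<'E'
from loc import *
b=read_camera("side");c=read_camera("scene")
cv2.imwrite("pics/p6.png",np.hstack([cv2.resize(x["image"][v:v+160,u:u+130],None,fx=3,fy=3) for x,u,v in((c,235,300),(b,240,240))]))
E
```

```text
t: 15.95
tool_pos: [0.4883, -0.3117, 0.1201]
orientation: [1.113, 2.373, -0.258]
force: [-0.3, 0.4, -2.6]
opening: 0.0291
gripper_force: 60.0
TCP [ 0.4883 -0.3117  0.1201] grip xy [ 0.4814 -0.3047  0.1363]
scene disc pred 297.8 373.7 seen u 299.0 box [ 274  357   51   43 1060]
scene hand pred 295.3 350.3 seen u 294.5 box [283 338  24  12 216]
side disc pred 301.8 322.6 seen u 303.0 box [ 281  301   45   42 1023]
side hand pred 299.8 274.0 seen u 299.5 box [291 263  18  12 171]
disc [ 0.4829 -0.3063] minus grip [ 0.0014 -0.0016]
hand [ 0.4795 -0.3136] minus grip [-0.0019 -0.0089]
```

View pics/p6.png

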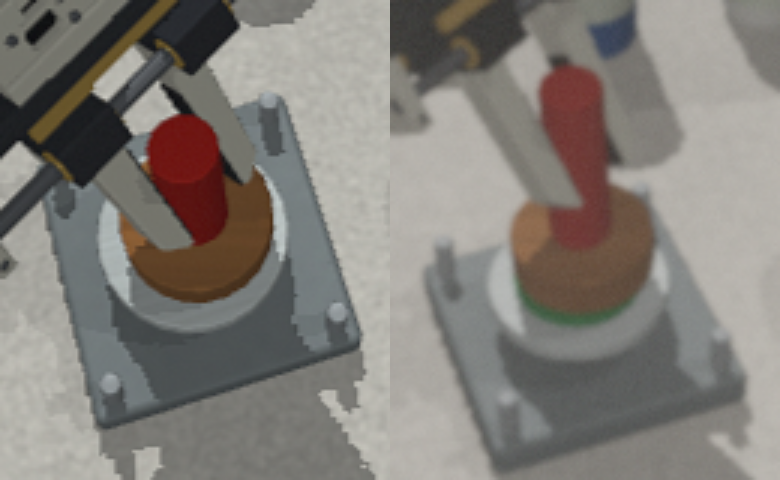

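```bash
python3 -m inch '[0,0,-4,0,0,0,0,-7,0,0,0,0,-9,0,0,0,0,-9,0,0]'|sed -n 2,4p; python3 -m inch '[0,0,-2,0,0,0,0,-4,0,0,0,0,-4,0,0]'|sed -n 2,4p; python3 -m inch '[0,0,-2,0,0,0,0,-4,0,0,0,0,-4,0,0]'|sed -n 2,4p
```

```text
tool_pos: [0.4884, -0.3129, 0.1115]
orientation: [1.114, 2.371, -0.259]
force: [-0.8, 0.0, 0.7]
tool_pos: [0.4885, -0.3129, 0.1077]
orientation: [1.114, 2.37, -0.259]
force: [-0.8, 0.7, 1.5]
tool_pos: [0.4885, -0.3129, 0.1036]
orientation: [1.114, 2.37, -0.259]
force: [-0.5, 1.3, 4.1]
```

```bash
python3 -m inch '[0,0,-2,0,0,0,0,-3,0,0,0,0,-3,0,0]'|sed -n 2,4p; python3 -m inch '[0,0,-1,0,0,0,0,-2,0,0,0,0,-2,0,0]'|sed -n 2,4p; python3 -m inch '[0,0,-1,0,0,0,0,-1,0,0]'|sed -n 2,4p
```

```text
tool_pos: [0.4886, -0.313, 0.1009]
orientation: [1.114, 2.37, -0.259]
force: [-1.4, 2.0, 5.0]
tool_pos: [0.4887, -0.3131, 0.0991]
orientation: [1.114, 2.37, -0.259]
force: [-2.7, 1.9, 6.0]
tool_pos: [0.4888, -0.3131, 0.0982]
orientation: [1.114, 2.37, -0.259]
force: [-2.6, 2.9, 6.5]
```

```bash
python3 -m inch '[0,0,-1,0,0,0,0,-1,0,0]'|sed -n 2,4p; python3 -m inch '[0,0,-1,0,0,0,0,-1,0,0]'|sed -n 2,4p
```

```text
tool_pos: [0.489, -0.3133, 0.0977]
orientation: [1.114, 2.369, -0.259]
force: [-4.6, 4.6, 9.8]
tool_pos: [0.4894, -0.3135, 0.0976]
orientation: [1.113, 2.368, -0.26]
force: [-6.7, 6.8, 14.4]
```

```bash
python3 -m inch '[0,0,-1,0,0,0,0,-1,0,0]'|sed -n 2,4p
```

```text
tool_pos: [0.49, -0.314, 0.0975]
orientation: [1.112, 2.367, -0.26]
force: [-6.4, 6.0, 16.9]
```

```bash
python3 -m inch '[0,0,0,0,0,0,0,0,0,0,0,0,0,0,0,0,0,0,0,0,0,0,0,0,0,0,0,0,0,0,0,0,0,0,0,0,0,0,0,0]'|sed -n 1,4p; python3 blk.py | tail -2;python3 -m inch '[0,0,0,0,0,0,0,0,0,0,0,0,0,0,0,0,0,0,0,0,0,0,0,0,0]'|sed -n 1,4p
```

```text
t: 18.82
tool_pos: [0.49, -0.314, 0.0975]
orientation: [1.112, 2.367, -0.26]
force: [-6.6, 5.8, 15.7]
disc [ 0.4865 -0.2855] minus grip [0.0034 0.0214]
hand [ 0.4833 -0.2991] minus grip [0.0002 0.0078]
t: 19.33
tool_pos: [0.49, -0.314, 0.0975]
orientation: [1.112, 2.367, -0.26]
force: [-6.1, 5.5, 16.1]
```

```bash
cat > tilt.py <<'E'
from loc import *
from scipy.optimize import least_squares
def tilt(base):  # base = underside centre
    O=[]
    for n in("scene","side"):
        c=read_camera(n); h=cv2.cvtColor(c["image"],cv2.COLOR_BGR2HSV)
        r=cv2.inRange(h,(0,120,45),(4,255,255))|cv2.inRange(h,(172,120,45),(180,255,255))
        o,_=ray(c,0,0); e=base-o; rt=np.cross(e,[0,0,1]); rt/=np.linalg.norm(rt)
        v0=proj(c,base+[0,0,.100])[1]; v1=proj(c,base+[0,0,.045])[1]; u=proj(c,base+[0,0,.07])[0]
        q=np.zeros_like(r); q[:,int(u)-30:int(u)+30]=255; r&=q
        pts=[(np.where(r[v])[0].max(),v) for v in range(int(v0),int(v1)) if r[v].any()]
        P=np.array(pts,float); k=np.polyfit(P[:,1],P[:,0],1); res=np.abs(np.polyval(k,P[:,1])-P[:,0])
        P=P[res<1.5]; k=np.polyfit(P[:,1],P[:,0],1)
        O.append((c,rt,k[0])); 
    def f(x):
        a=np.array([x[0],x[1],1]); out=[]
        for c,rt,k in O:
            p=proj(c,base+.015*rt+.045*a)-proj(c,base+.015*rt+.1*a); out.append(p[0]/p[1]-k)
        return out
    print("slopes",[round(o[2],3) for o in O],"upright",(np.array(f([0,0]))+[o[2] for o in O]).round(3))
    print("tilt deg",np.degrees(least_squares(f,[0,0]).x).round(2))
import sys; tilt(np.array([float(v) for v in sys.argv[1:4]]))
E
python3 tilt.py .483 -.306 .038
```

```text
slopes [np.float64(-0.0), np.float64(0.062)] upright [0.045 0.025]
tilt deg [ 13.5  110.04]
```

```bash
python3 -m inch '[0,0,2,0,0,0,0,5,0,0,0,0,8,0,0,0,0,11,0,0,0,0,14,0,0,0,0,16,0,0,0,0,16,0,0]'|sed -n 1,4p; python3 blk.py|tail -2
```

```text
t: 20.02
tool_pos: [0.4886, -0.3129, 0.111]
orientation: [1.114, 2.37, -0.259]
force: [2.9, -1.5, 0.9]
disc [ 0.4844 -0.2957] minus grip [0.0027 0.0102]
hand [ 0.4807 -0.3046] minus grip [-0.001   0.0012]
```

```bash
python3 -m inch '[0,0,0,0,40,0,0,0,0,60,0,0,0,0,80,0,0,0,0,100,0,0,0,0,100,0,0,0,0,100,0,0,0,0,100]'|sed -n 1,5p; python3 -m inch '[-10,10,20,0,100,-20,20,40,0,100,-35,36,75,0,100,-50,50,110,0,100,-50,50,130,0,100,-50,50,130,0,100]' 15|sed -n 1,5p; python3 - <<'E'
from loc import *
g=np.array([.482,-.304])
for n in("scene","side"):
    c=read_camera(n);h=cv2.cvtColor(c["image"],cv2.COLOR_BGR2HSV)
    d=cv2.inRange(h,(5,90,40),(17,255,255)); r=cv2.inRange(h,(0,120,45),(4,255,255))|cv2.inRange(h,(172,120,45),(180,255,255))
    k=np.zeros_like(d); u,v=proj(c,np.array([*g,.09])).astype(int); k[v-70:v+50,u-40:u+40]=255
    for nm,m,z in(("disc",d,.063),("red",r,.12)):
        p,s=cen(m&k); 
        if nm=="red": # top ellipse
            uu=s[0]+(s[2]-1)/2
            print(n,"handle box",s,"pred top centre/base",proj(c,np.array([*g,.167])).round(1),proj(c,np.array([*g,.074])).round(1), "pred top edge v",proj(c,np.array([g[0],g[1]+.015,.167]))[1].round(1),"bottom v",proj(c,np.array([g[0],g[1]-.015,.074]))[1].round(1))
        else: print(n,"disc box",s,"pred u",proj(c,np.array([*g,.063])).round(1),"pred front bottom v",proj(c,np.array([g[0],g[1]-.035,.052]))[1].round(1))
E
```

```text
t: 20.7
tool_pos: [0.4881, -0.3127, 0.1102]
orientation: [1.115, 2.371, -0.259]
force: [-0.3, 0.2, 0.4]
opening: 0.0712
t: 21.2
tool_pos: [0.4403, -0.2637, 0.2486]
orientation: [1.11, 2.36, -0.26]
force: [0.6, 0.3, 1.0]
opening: 0.0931
scene disc box [ 275  351   50   52 1444] pred u [298.4 375. ] pred front bottom v 402.6
scene handle box [286 340  25  44 866] pred top centre/base [295.7 349.3] [298.1 372.5] pred top edge v 337.6 bottom v 383.4
side disc box [ 281  307   46   41 1055] pred u [302.3 326.2] pred front bottom v 349.1
side handle box [293 268  19  60 468] pred top centre/base [300.1 272.7] [302.1 320.9] pred top edge v 265.7 bottom v 328.3
```

```bash
cat > tin.py <<'E'
from loc import *
def y(c,roi):  # yellow lower edge/centroid and top band
    h=cv2.cvtColor(c["image"],cv2.COLOR_BGR2HSV); m=cv2.inRange(h,(18,120,60),(32,255,255)); k=np.zeros_like(m); k[roi[1]:roi[3],roi[0]:roi[2]]=255; m&=k
    n,l,s,ct=cv2.connectedComponentsWithStats(m); s=s[1:]; s=s[s[:,4]>25]; s=s[np.argsort(s[:,1])]; b=s[0]
    x=b[0]+(b[2]-1)/2; v=b[1]+b[3]/2; return onz(c,x,v,.095),s.tolist()
if __name__=="__main__":
    for n in("scene","side"):
        c=read_camera(n); p1,s1=y(c,(230,20,345,180)); c0=dict(c); c0["image"]=cv2.imread(f"pics/{n}0.png"); p0,s0=y(c0,(230,20,345,180))
        print(n,p0.round(4),p1.round(4),"now-start",(p1-p0).round(4)[:2],s0,s1)
E
python3 tin.py; python3 -m inch '[0,40,15,7,100,0,80,30,14,100,0,120,45,21,100,0,160,50,28,100,0,200,50,35,100,10,240,50,42,100,20,280,50,49,100,30,320,50,51,100,40,360,50,51,100,50,400,50,51,100]'
```

```text
scene [0.5388 0.097  0.095 ] [0.5481 0.2379 0.095 ] now-start [0.0093 0.1409] [[290, 125, 34, 22, 436], [292, 156, 31, 17, 276]] [[288, 68, 31, 20, 418], [290, 100, 29, 16, 274]]
t: 22.23
tool_pos: [0.4873, 0.1358, 0.2883]
orientation: [-0.013, 2.599, 0.059]
force: [0.2, 0.1, -0.5]
opening: 0.0931
gripper_force: 0.0Traceback (most recent call last):
  File "tin.py", line 8, in <module>
    c=read_camera(n); p1,s1=y(c,(230,20,345,180)); c0=dict(c); c0["image"]=cv2.imread(f"pics/{n}0.png"); p0,s0=y(c0,(230,20,345,180))
                                                                                                               ~^^^^^^^^^^^^^^^^^^^^^
  File "tin.py", line 4, in y
    n,l,s,ct=cv2.connectedComponentsWithStats(m); s=s[1:]; s=s[s[:,4]>25]; s=s[np.argsort(s[:,1])]; b=s[0]
                                                                                                      ~^^^
IndexError: index 0 is out of bounds for axis 0 with size 0
```

```bash
python3 -m inch '[20,35,0,0,100,40,70,0,0,100,60,105,0,0,100,73,125,0,0,100,73,125,-40,0,100,73,125,-80,0,100,73,125,-80,0,100,73,125,-80,0,100]'|sed -n 1,4p; python3 - <<'E'
from h import *
from scipy.spatial.transform import Rotation as R
s=robot.read_state(); t=np.array(s["tool_pos"]); M=R.from_rotvec(s["orientation"]).as_matrix(); print((t-.019*M[:,2]).round(4),M.round(3))
E
```

```text
t: 22.9
tool_pos: [0.5579, 0.2582, 0.2044]
orientation: [-0.016, 2.607, 0.055]
force: [0.6, -0.6, 0.7]
[0.5482 0.2574 0.2208] [[-0.861 -0.022  0.508]
 [-0.001  0.999  0.042]
 [-0.509  0.036 -0.86 ]]
```

```bash
python3 -m inch '[4,4,-30,0,100,4,4,-60,0,100,4,4,-90,0,100,4,4,-120,0,100,4,4,-138,0,100,4,4,-138,0,100,4,4,-138,0,100]' 15|sed -n 1,4p;  python3 -m inch '[0,0,0,0,20,0,0,0,0,20,0,0,0,0,20,0,0,0,0,20,0,0,0,0,20,0,0,0,0,20,0,0,0,0,20,0,0,0,0,20]' 15
```

```text
t: 23.48
tool_pos: [0.5657, 0.2636, 0.0741]
orientation: [-0.014, 2.597, 0.061]
force: [0.6, 0.6, 0.2]
t: 24.15
tool_pos: [0.5652, 0.264, 0.0734]
orientation: [-0.015, 2.596, 0.062]
force: [-0.4, 0.3, 4.5]
opening: 0.0605
gripper_force: 14.8
```

```bash
python3 -m inch '[0,0,15,0,20,0,0,30,0,20,-2,-30,30,0,20,-4,-60,30,0,20,-7,-90,30,0,20,-9,-120,30,0,20,-10,-144,30,0,20,-10,-144,30,0,20,-10,-144,15,0,20,-10,-144,5,0,20]' ; python3 -m inch '[0,0,-3,0,20,0,0,-4,0,20,0,0,-4,0,20]'; python3 - <<'E'
from tin import *
c=read_camera("scene"); c0=dict(c); c0["image"]=cv2.imread("pics/scene0.png")
p0,s0=y(c0,(230,20,345,180));p1,s1=y(c,(230,20,345,180));print((p1-p0).round(4),s0,s1)
E
```

```text
t: 24.98
tool_pos: [0.5538, 0.119, 0.076]
orientation: [-0.013, 2.599, 0.06]
force: [-0.7, 0.7, -4.3]
opening: 0.0602
gripper_force: 15.0
t: 25.23
tool_pos: [0.5546, 0.1201, 0.0732]
orientation: [-0.016, 2.598, 0.06]
force: [-1.3, -1.9, 1.8]
opening: 0.0604
gripper_force: 14.9
[ 0.018 -0.001  0.   ] [[290, 125, 34, 22, 436], [292, 156, 31, 17, 276]] [[311, 127, 13, 17, 102], [291, 156, 31, 17, 268]]
```

```bash
python3 -m inch '[0,0,0,0,60,0,0,0,0,100,0,0,0,0,100,0,0,0,0,100,0,0,0,0,100,-15,-1,25,0,100,-30,-2,50,0,100,-50,-4,85,0,100,-60,-5,120,0,100,-60,-5,150,0,100]' ; python3 -m inch '[-20,-10,30,0,100,-40,-20,60,0,100,-60,-30,80,0,100,-60,-30,80,0,100,-60,-30,80,0,100,-60,-30,80,0,100]'; python3 - <<'E'
from tin import *
for n in("scene","side"):
    c=read_camera(n); i0=cv2.imread(f"pics/{n}0.png"); i1=c["image"]
    H=lambda i:cv2.cvtColor(i,cv2.COLOR_BGR2HSV)
    for nm,lo,hi,r in(("yellow",(15,90,50),(32,255,255),(230,20,345,210)),("blue",(105,110,40),(125,255,255),(280,180,340,262)),("orange cap",(5,150,120),(14,255,255),(345,170,400,205)),("tape",(22,150,60),(32,255,255),(360,300,460,420))):
        o=[]
        for i in(i0,i1):
            m=cv2.inRange(H(i),lo,hi)[r[1]:r[3],r[0]:r[2]]; x,y_,w,h=cv2.boundingRect(m); o.append((r[0]+x,r[1]+y_,w,h,int((m>0).sum())))
        print(n,nm,*o)
    h=H(i1); d=cv2.inRange(h,(5,90,40),(17,255,255))[300:420,250:350]; print("disc",cv2.boundingRect(d))
    g=cv2.inRange(h,(0,120,45),(4,255,255))[240:400,250:350]; print("red",cv2.boundingRect(g))
E
```

```text
t: 26.12
tool_pos: [0.4932, 0.1146, 0.2256]
orientation: [-0.015, 2.597, 0.061]
force: [0.8, -0.6, 1.0]
opening: 0.0928
gripper_force: 0.0
t: 26.62
tool_pos: [0.449, 0.0887, 0.3049]
orientation: [-0.013, 2.612, 0.056]
force: [0.0, -0.6, -0.5]
opening: 0.0931
gripper_force: 0.0
scene yellow (290, 124, 34, 49, 735) (289, 125, 34, 48, 721)
scene blue (294, 213, 36, 43, 625) (294, 213, 36, 43, 627)
scene orange cap (375, 183, 13, 12, 77) (376, 183, 12, 12, 81)
scene tape (377, 335, 67, 68, 1791) (377, 335, 67, 68, 1791)
disc (25, 51, 50, 52)
red (36, 99, 25, 45)
side yellow (282, 156, 60, 43, 370) (281, 156, 27, 45, 373)
side blue (280, 180, 0, 0, 0) (280, 180, 0, 0, 0)
side orange cap (362, 182, 9, 6, 36) (364, 183, 5, 4, 6)
side tape (360, 300, 0, 0, 0) (360, 300, 0, 0, 0)
disc (31, 7, 46, 41)
red (42, 27, 20, 61)
```

All matches the start to about a pixel, and the block stands on the badge. Handing in.

```bash
python3 -c "
from plant import job
print(job.close_job())"
```

```text
the job is handed in; nothing more can be done
None
```

The job is handed in with no verdict returned: the badge was pressed to its stop and held for over a second at about 19 N, the block stands on it within about 2 mm of centre, and the tins, bottle and tape are within about a pixel of their start positions. The interface has no tilt, so I leaned the tool 31° by repeatedly commanding it past its reach.

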